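# Start a leak test on a watch

### The job

A watch is clamped in the leak tester: start its test, with light touches of the fingertips only. Push the clear hood fully down by the black pad on its front, then tap the white key to wake the tester, the blue key for the programme and the green key to start, in that order, each key coming back up before the next is tapped. Press no key before the hood is down and no other key at all, do not push hard on the tester or swing its hood further open, and leave the loose things on the bench where they are.

Things in the scene. Friction and masses are not known exactly. Their poses are not given: they have to be found in the camera images.
- tester: the leak tester, a light grey bench instrument 220 deep x 300 wide (all in mm), fixed. Origin: centre of its underside; +x from its front to its back, +y to its left, z up. Left half: test chamber and hood. Right half: panel rising to the back at 0.2 rad, display at the back (100 high), six square keys before it in two rows of three, 40 apart both ways. Hood shut, nothing is higher than 140
- hood (a joint): hinge angle of the hood, rad: 0 = fully down, at its stop on the seal; larger = further open; starts at 0.45 to 0.8. The hood is a clear round cover 108 across, 38 high, with a flat aluminium top, hinged at its back along the tester's y. A friction hinge keeps it at any angle; about 1 to 4 N on the lug moves it
- hood_hinge (a point): middle of the hood's hinge line, at (75, 75, 96) in the tester's frame. As the hood shuts, the lug swings about it, down and towards the tester's front (-x)
- hood_lug (a point): where to push: top of the soft black rubber thumb pad, 36 x 30, on the lug at the hood's front. It stands 6 above the hood's flat top, gives up to 5 (10 N) and springs back; it reaches 15 further forward and 21 further back than this point. Hood shut: 130 before the hinge line, 44 above it, at (-55, 75, 140) in the tester's frame. z of its frame: outward normal
- key_white_top (a point): centre of the top face of the white key (wake key), front row, left (+y); cap 18 x 18 mm, standing 11 mm proud of the sloping panel; z of its frame is the key's axis, square to the panel
- key_blue_top (a point): centre of the top face of the blue key (programme key to be used), back row, middle; cap 18 x 18 mm, standing 11 mm proud of the sloping panel; z of its frame is the key's axis, square to the panel
- key_green_top (a point): centre of the top face of the green key (start key), front row, right (-y); cap 18 x 18 mm, standing 11 mm proud of the sloping panel; z of its frame is the key's axis, square to the panel
- key_red_top (a point): centre of the top face of the red key (stop key: leave alone), front row, middle; cap 18 x 18 mm, standing 11 mm proud of the sloping panel; z of its frame is the key's axis, square to the panel
- key_yellow_top (a point): centre of the top face of the yellow key (another programme: leave alone), back row, left (+y); cap 18 x 18 mm, standing 11 mm proud of the sloping panel; z of its frame is the key's axis, square to the panel
- key_black_top (a point): centre of the top face of the black key (another programme: leave alone), back row, right (-y); cap 18 x 18 mm, standing 11 mm proud of the sloping panel; z of its frame is the key's axis, square to the panel
- key_white (a joint): how far the white key is pressed, m: 0 = up, 0.008 = fully down; a spring key: it starts to move at 2 N, registers from 0.0025 m on (about 4 N), is fully down at 8 N, and comes back up by itself
- key_blue (a joint): how far the blue key is pressed, m: 0 = up, 0.008 = fully down; a spring key: it starts to move at 2 N, registers from 0.0025 m on (about 4 N), is fully down at 8 N, and comes back up by itself
- key_green (a joint): how far the green key is pressed, m: 0 = up, 0.008 = fully down; a spring key: it starts to move at 2 N, registers from 0.0025 m on (about 4 N), is fully down at 8 N, and comes back up by itself
- key_red (a joint): how far the red key is pressed, m: 0 = up, 0.008 = fully down; a spring key: it starts to move at 2 N, registers from 0.0025 m on (about 4 N), is fully down at 8 N, and comes back up by itself
- key_yellow (a joint): how far the yellow key is pressed, m: 0 = up, 0.008 = fully down; a spring key: it starts to move at 2 N, registers from 0.0025 m on (about 4 N), is fully down at 8 N, and comes back up by itself
- key_black (a joint): how far the black key is pressed, m: 0 = up, 0.008 = fully down; a spring key: it starts to move at 2 N, registers from 0.0025 m on (about 4 N), is fully down at 8 N, and comes back up by itself
- loupe: black eye loupe, 34 mm across, 36 mm high, loose on the bench in front of the tester; origin: centre of its underside
- dust_cover: clear dome with a knob over a black base, 80 mm across, 70 mm high, loose on the right of the tester; origin: centre of its underside
- watch: watch with a white dial on a grey cushion 70 x 50 mm, 40 mm high, loose on the left of the tester; origin: centre of its underside
- screwdrivers: round dark stand, 84 mm across, with six upright screwdrivers, 110 mm high, loose behind the tester; origin: centre of its underside
- blower: pale blue rubber hand blower standing on its base, nozzle up, 72 mm across, 135 mm high; origin: centre of its underside
- cup: lidded paper cup with a green sleeve, 80 mm across, 101 mm high; origin: centre of its underside
- movement_tray: flat round steel tray with a brass movement on it, 80 mm across, 17 mm high; origin: centre of its underside
- tweezers: steel tweezers 135 mm long lying on the pale green mat at the left; origin: about their middle, at the underside

How it is judged:
On the way, in this order (a step that is already met when the one before it is completed fails the run):
1. the hood is fully down (value of joint hood below 0.04 rad), for 0.2 s.
2. the white key is tapped, with the hood down (value of joint hood below 0.04 rad and value of joint key_white above 0.0025 m), for 0.05 s.
3. the blue key is tapped, the white one having come back up (value of joint hood below 0.04 rad and value of joint key_blue above 0.0025 m and value of joint key_white below 0.001 m), for 0.05 s.
4. the green key is tapped, the blue one having come back up (value of joint hood below 0.04 rad and value of joint key_green above 0.0025 m and value of joint key_blue below 0.001 m), for 0.05 s.
At the end, for the whole second after the job is handed in: the hood is down (within 0.04 rad of its stop), all six keys are back up (within 1 mm), and every loose thing is within 20 mm of where it stood (value of joint hood below 0.04 rad and value of joint each of key_white, key_blue, key_green, key_red, key_yellow, key_black below 0.001 m and distance of each of loupe, dust_cover, watch, screwdrivers, blower, cup, movement_tray, tweezers from where it was at the start of the episode below 0.02 m); the robot touches nothing.
It fails at once if the red, yellow or black key is pressed (2.5 mm) (value of joint any of key_red, key_yellow, key_black above 0.0025 m).
It fails at once if a key is pressed while the hood is open by more than 0.1 rad (value of joint hood above 0.1 rad and value of joint any of key_white, key_blue, key_green, key_red, key_yellow, key_black above 0.0025 m).
It fails at once if the hood is lifted further open (beyond 0.95 rad) (value of joint hood above 0.95 rad).
It fails at once if the tester is pushed with more than 25 N (contact force between tester and anything else above 25 N).
It fails at once if a loose thing on the bench is moved by more than 20 mm or lifted (distance of any of loupe, dust_cover, watch, screwdrivers, blower, cup, movement_tray, tweezers from where it was at the start of the episode above 0.02 m).
It also fails if it takes over 51 s, if anything falls off the work surface, if the arm or the gripper's body presses on something with over 40 N, if the wrist force passes 120 N, or if a joint passes its speed limit or range.

### The arm

A 7-joint arm with a two-finger parallel gripper is mounted at the origin on the work surface. World frame = base frame: x ahead of the robot, y to its left, z up, the work surface at z = 0. Lengths are in m, angles in rad, forces in N, time in s.
With the tool pointing down it reaches from about 0.425 to 0.875 m from the base axis. Payload 4.7 kg.
Tool frame: the origin (TCP) lies midway between the tips of the shut fingers; the grasp point (between the pads) lies 19 mm behind it; x points along the fingers, z is the direction in which the jaws open and shut, and the axes are right-handed (so a half turn about x gives the same grasp; the last joint's range is limited). The gripper opens to 87 mm and grips with 3 to 60 N. Pads are 19 mm wide; open, the fingers measure 117 mm over their backs; the gripper's body (75 mm by 190 mm) begins 51 mm behind the grasp point.
Start: joints at [-1.104, 0.321, -0.07, 1.45, 0.023, 1.371, -0.057], TCP at [0.284, 0.585, 0.223] pointing down, gripper open.
Joint ranges: [-2.86, 2.86], [-0.3, 2.09], [-1.38, 1.24], [0.06, 2.45], [-1.56, 4.7], [0.09, 2.05], [-2.69, 2.69]. Speed limits (rad/s): [2.57, 2.57, 3.14, 3.14, 3.14, 3.14, 3.14].

### API

Orientations are given as a rotation vector (axis times angle).
In Python, from bench import ctrl gives the robot as it stands.
- The arm moves only by the shell command python3 -m pendant 'ROWS' [OPENING] [FORCE]. ROWS is JSON, a list of rows, each an object with "travel": the shift along the tool's x, y, z in m, a list of three; "twist": the turn about the tool's x in rad. In form: [{"travel": [x, y, z], "twist": twist}, ...]. A call has 1 to 10 rows; each row is the pose to reach, as a shift and turn from the pose measured when the call began, along the tool's axes at that moment; what a row does not reach only later rows make up. A row lasts 1/8 s, in which the tool goes at most 62.5 mm and 10.7 degrees, less where a joint would pass 70% of its speed; a pose out of reach is approached as far as the arm can. A call with a gripper value outside its range is refused whole. OPENING is the opening, from -1 (shut) to 1 (fully open), so that 0 is half open, set as the call begins (- or left out, the last holds). The fingers move at their own pace and stop on an object; FORCE is the grip in N (left out, the last holds). Time passes only in rows, so rows that repeat a pose let the fingers close. It gives the time, the measured TCP pose, the force and the opening at its end, in the units of the state.
- ctrl.get_state(): the state, without advancing time (a new reading comes with each control period).
- ctrl.get_image(name): name is "scene" or "top" or "wrist"; returns the picture (400x640x3 uint8, red, green, blue); there is no depth.
- ctrl.camera_model(name): a dict with "K" (3x3 intrinsics, pixels), "rvec" (rotation vector, rad) and "tvec" (3), from world to camera coordinates, as OpenCV has them; the wrist camera has in their place "T_tool_cam" (4x4, takes a point from camera to tool coordinates, whose origin is the TCP and whose axes are the tool frame's). Camera axes: x right, y down, z forward; pixel columns grow to the right and rows downward; lengths in m; the calibration is good to about 2 mm. A picture is of the moment at which its call begins: read the wrist's pose just before it. camera_model takes no time and is no camera call.
- ctrl.close_job(): hands the job in, once; it reports no verdict.
The state is a dict: "time": time; "joint_positions": joint angles; "qd": joint speeds; "joint_torque": joint torques, N m; "position": TCP position; "tool_rot": TCP orientation; "ft_force": force on the tool from outside, world axes, zero at the start; "torque": the same for the moment, N m; "grip_width": opening from 0.0 (shut) to 1.0 (fully open).
Only numpy, scipy, OpenCV 4.12 (cv2) and the standard library are available. Lean on these libraries where they do the work, as an engineer would, in place of code of your own. Each camera call takes 0.05 s, during which the arm holds its last target.

## Working session

There is one attempt and no reset: what is moved stays moved. The work goes in short steps, Python scripts to look and compute and a shell command to move; the robot and the scene stay as the last step left them, time stands still between calls to the robot, and variables do not carry over. Pictures are saved under pics/ and viewed, and the job is handed in when it is done.

```bash
ls; mkdir -p pics; python3 - <<'E'
from bench import ctrl
import cv2,numpy as np
s=ctrl.get_state()
for k,v in s.items(): print(k,np.round(v,4))
for n in ["scene","top","wrist"]:
    m=ctrl.camera_model(n); print(n,{k:np.round(v,4).tolist() for k,v in m.items()})
    cv2.imwrite(f"pics/{n}0.png",ctrl.get_image(n)[:,:,::-1])
E
```

```text
pics
time 0.0
joint_positions [-1.1039  0.3218 -0.0701  1.4517  0.0226  1.3708 -0.0569]
qd [ 0.0005 -0.0008 -0.0011 -0.0004  0.0012 -0.001  -0.0019]
joint_torque [-9.00000e-04 -4.91280e+01 -4.04400e-01 -3.12531e+01 -6.39000e-02
  4.36000e-02  2.00000e-04]
position [0.2842 0.584  0.2215]
tool_rot [-0.8707  1.3916  0.8688]
ft_force [ 0.0153  0.0395 -0.4882]
torque [ 0.0398 -0.0285  0.0055]
grip_width 1.0014
scene {'K': [[368.3966, 0.0, 314.2235], [0.0, 368.3966, 204.609], [0.0, 0.0, 1.0]], 'rvec': [1.6672, 2.0369, -0.7068], 'tvec': [0.0846, -0.3814, 1.6099]}
top {'K': [[497.119, 0.0, 321.523], [0.0, 497.119, 203.9654], [0.0, 0.0, 1.0]], 'rvec': [2.1645, -2.1909, 0.0812], 'tvec': [0.0261, 0.5889, 1.5572]}
wrist {'K': [[288.2532, 0.0, 319.8571], [0.0, 288.2532, 196.2683], [0.0, 0.0, 1.0]], 'T_tool_cam': [[-0.0004, -0.2527, 0.9675, -0.1636], [-0.0001, -0.9675, -0.2527, 0.0682], [1.0, -0.0002, 0.0003, -0.0002], [0.0, 0.0, 0.0, 1.0]]}
```

View pics/scene0.png

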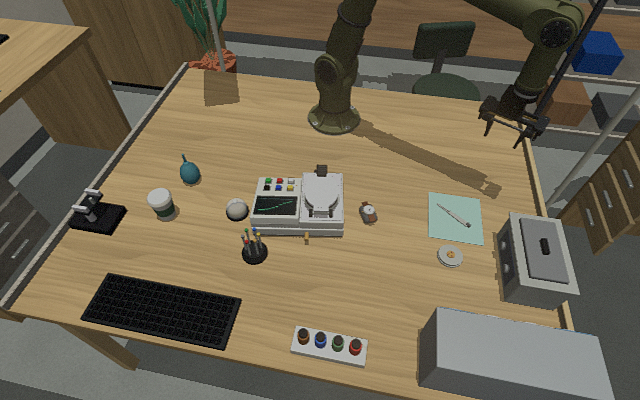

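View pics/top0.png

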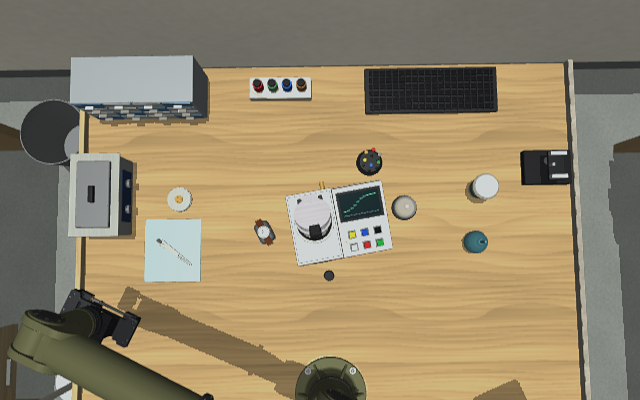

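View pics/wrist0.png

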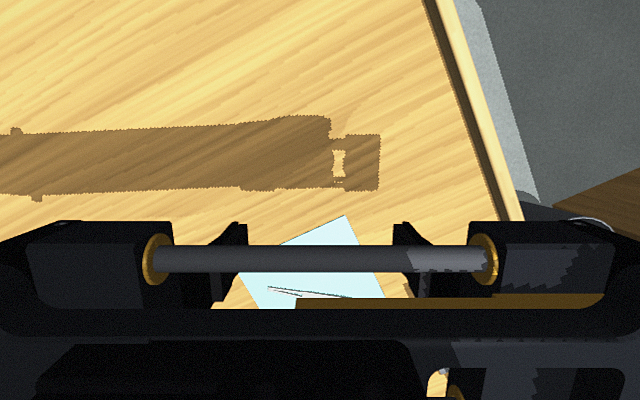

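The scene and top views both show the tester, with the keys around (352–380, 230–247) in the top view and (265–292, 180–190) in the scene view. The loupe is at top (329,275). Next I'll zoom in on both.

```bash
python3 - <<'E'
import cv2,numpy as np
a=cv2.imread('pics/top0.png')[170:290,270:420]; b=cv2.imread('pics/scene0.png')[155:245,225:385]
cv2.imwrite('pics/z1.png',cv2.resize(a,None,fx=5,fy=5,interpolation=cv2.INTER_CUBIC))
cv2.imwrite('pics/z2.png',cv2.resize(b,None,fx=5,fy=5,interpolation=cv2.INTER_CUBIC))
E
```

```text
(no output)
```

View pics/z1.png

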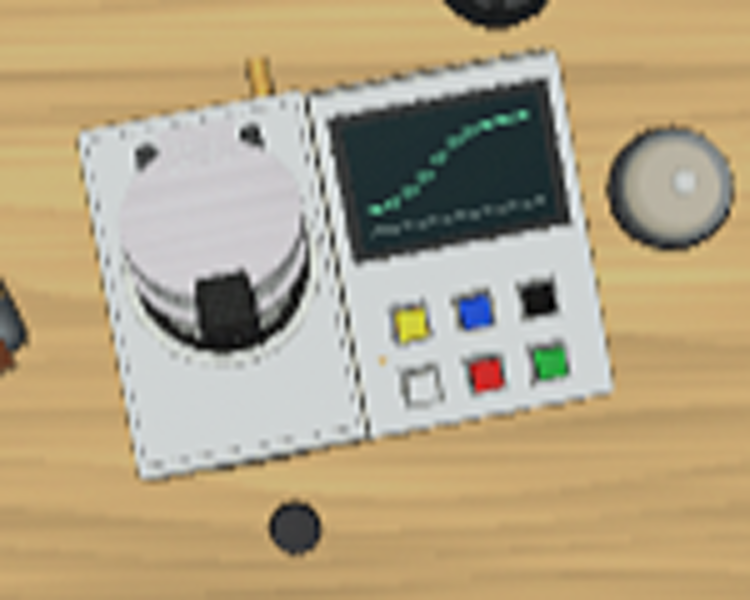

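View pics/z2.png

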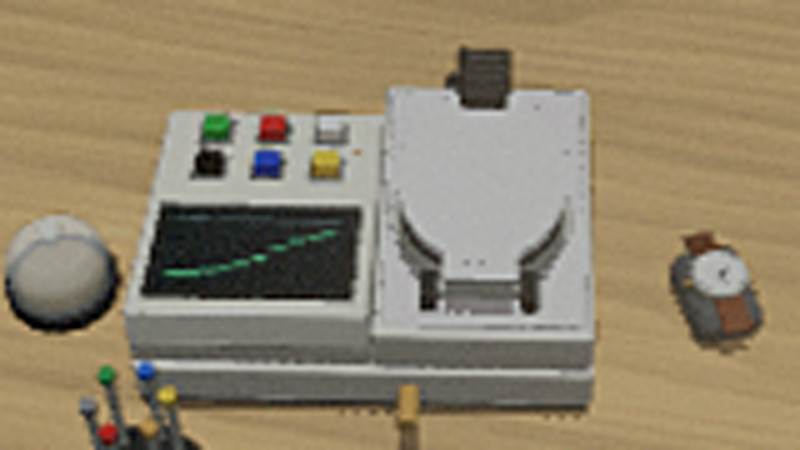

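```bash
cat > h.py <<'E'
import cv2,numpy as np
from scipy.spatial.transform import Rotation as R
from bench import ctrl
def P(n,st=None):
    m=ctrl.camera_model(n);K=np.array(m['K'])
    if n!='wrist':
        return K@np.c_[cv2.Rodrigues(np.array(m['rvec']))[0],np.array(m['tvec'])]
    T=np.eye(4);T[:3,:3]=R.from_rotvec(st['tool_rot']).as_matrix();T[:3,3]=st['position']
    return K@np.linalg.inv(T@np.array(m['T_tool_cam']))[:3]
def tri(Ps,uvs):
    A=[]
    for p,(u,v) in zip(Ps,uvs): A+=[u*p[2]-p[0],v*p[2]-p[1]]
    A=np.array(A);return np.linalg.lstsq(A[:,:3],-A[:,3],rcond=None)[0]
def ray(p,uv,z):
    # point on plane z
    A=np.array([uv[0]*p[2]-p[0],uv[1]*p[2]-p[1]])
    return np.r_[np.linalg.solve(A[:,:2],-A[:,3]-A[:,2]*z),z]
def proj(p,X):
    x=p@np.r_[X,1];return x[:2]/x[2]
HS={'red':[(0,8),(170,180)],'yellow':[(24,34)],'green':[(50,75)],'blue':[(108,128)]}
def blobs(img,box,smin=120,vmin=70,amin=12):
    x0,y0,x1,y1=box;hsv=cv2.cvtColor(img[y0:y1,x0:x1],cv2.COLOR_BGR2HSV);o={}
    for k,rs in HS.items():
        m=sum(cv2.inRange(hsv,(a,smin,vmin),(b,255,255)) for a,b in rs)
        n,l,s,c=cv2.connectedComponentsWithStats(m)
        if n>1:
            i=1+np.argmax(s[1:,4])
            if s[i,4]>=amin:o[k]=(c[i]+[x0,y0],s[i,:].tolist())
    return o
E
python3 - <<'E'
from h import *
t=blobs(cv2.imread('pics/top0.png'),(345,222,390,255));s=blobs(cv2.imread('pics/scene0.png'),(255,170,300,195))
Pt,Ps=P('top'),P('scene');X={}
for k in t:
    X[k]=tri([Pt,Ps],[t[k][0],s[k][0]])
    print(k,t[k],s[k],X[k].round(4),(proj(Pt,X[k])-t[k][0]).round(2),(proj(Ps,X[k])-s[k][0]).round(2))
print(np.linalg.norm(X['red']-X['green']),np.linalg.norm(X['blue']-X['yellow']),np.linalg.norm(X['blue']-X['red']))
# coarse tester corners on top image (front left, front right top edges..)
for uv in [(298.5,265.5),(391.5,249),(380.5,180.5),(286,196.5)]:
    print(uv,ray(Pt,uv,.08).round(3))
print('loupe',ray(Pt,(329,275.5),.036).round(3))
E
```

```text
red (array([366.82352941, 244.5       ]), [19, 20, 7, 6, 34]) (array([279.08333333, 180.08333333]), [22, 8, 5, 5, 24]) [ 0.4591 -0.1192  0.065 ] [ 0.04 -0.01] [0.06 0.  ]
yellow (array([351.82352941, 234.41176471]), [4, 10, 7, 6, 34]) (array([289.88235294, 186.41176471]), [33, 15, 5, 4, 17]) [ 0.4903 -0.0726  0.0768] [-0.09  0.02] [-0.15 -0.  ]
green (array([379.4375, 242.1875]), [32, 18, 6, 6, 32]) (array([267.72727273, 179.95454545]), [11, 8, 5, 5, 22]) [ 0.4658 -0.1584  0.0644] [ 0.1  -0.03] [0.17 0.  ]
blue (array([364.5, 232. ]), [17, 7, 6, 7, 34]) (array([277.91666667, 187.08333333]), [21, 15, 5, 5, 24]) [ 0.4975 -0.1124  0.0723] [ 0.08 -0.02] [0.14 0.  ]
0.03974435699717206 0.040640781187430794 0.03963962908397658
(298.5, 265.5) [0.398 0.091 0.08 ]
(391.5, 249) [ 0.445 -0.193  0.08 ]
(380.5, 180.5) [ 0.655 -0.164  0.08 ]
(286, 196.5) [0.609 0.127 0.08 ]
loupe [ 0.364 -0.002  0.036]
```

```bash
python3 - <<'E'
from h import *
s=ctrl.get_state();M=R.from_rotvec(s['tool_rot']).as_matrix();print(M.round(3))
Pt=P('top');Ps=P('scene')
# pad centroid both views
for n,b in (('top',(300,218,330,250)),('scene',(310,160,332,180))):
    im=cv2.imread(f'pics/{n}0.png');g=im[b[1]:b[3],b[0]:b[2]].max(2)
    print(n);print(g)
E
```

```text
[[-0.001 -0.899  0.437]
 [-0.001  0.437  0.899]
 [-1.    -0.    -0.001]]
top
[[205 205 204 205 204 204 206 207 208 209 209 208 208 207 207 207 206 205
  204 205 205 204 205 205 204 204 204 207 198 107]
 [204 205 207 207 208 208 208 207 208 207 207 206 205 205 205 205 205 204
  205 205 205 205 206 206 206 205 207 210 164 112]
 [207 207 207 207 207 207 206 205 205 205 205 205 205 206 206 205 206 206
  206 206 206 206 207 207 207 207 210 195 119 149]
 [204 205 204 206 205 205 205 205 205 206 207 207 207 207 207 207 207 207
  207 207 206 206 206 207 208 211 202 147 103 179]
 [205 205 206 206 206 207 208 208 207 207 207 207 208 208 207 207 207 208
  209 210 208 208 206 207 209 214 153 110 133 204]
 [208 208 208 208 208 208 208 208 207 207 207 207 209 211 213 214 215 187
  165 211 208 207 207 208 198 168 108 129 176 213]
 [210 209 208 208 207 206 205 206 209 211 215 215 188 170 174 159 159 117
   75 168 209 207 205 194 159 114 119 152 207 188]
 [201 207 207 208 207 208 207 208 212 171 157 159 117  83  88  45  37  36
   30  84 217 214 184 155 129 125 136 188 208 121]
 [158 179 213 210 208 2
[... 4144 characters left out ...]
5  62  68  63  65  67  60 118
  147 138 135 134]
 [180 180 179 185 188 178  91  53  67  70  71  70  65  68  65  58  65 137
  187 182 179 179]
 [180 178 176 169 155 191 177  54  60  65  59  61  66  64  63  56 122 190
  187 178 179 177]
 [178 176 181 175 176 185 176  37  42  44  46  53  48  57  50  46 124 188
  182 178 177 177]
 [180 176 178 177 179 181 177 129  88  67  77  71  71  72  43  70 138 186
  177 178 179 171]
 [178 178 178 178 179 179 183 184 187 189 188 191 191 188 188 184 182 181
  180 177 177 176]
 [178 180 175 178 177 176 179 180 181 183 180 180 183 180 182 183 179 179
  176 181 180 177]
 [177 178 178 176 180 178 180 179 175 180 180 177 179 180 177 177 178 181
  176 177 174 177]]
```

```bash
python3 - <<'E'
from h import *
Pt=P('top');Ps=P('scene')
F=tri([Pt,Ps],[(315.5,234.7),(321.7,164.2)]);B=tri([Pt,Ps],[(314.3,225),(320.6,176.3)])
for X,a,b in((F,(315.5,234.7),(321.7,164.2)),(B,(314.3,225),(320.6,176.3))): print(X.round(4),proj(Pt,X)-a,proj(Ps,X)-b)
print(np.linalg.norm(F-B))
# tester frame from keys
t=blobs(cv2.imread('pics/top0.png'),(345,222,390,255));s=blobs(cv2.imread('pics/scene0.png'),(255,170,300,195))
X={k:tri([Pt,Ps],[t[k][0],s[k][0]]) for k in t}
yd=(X['red']-X['green']+X['yellow']-X['blue'])[:2];yaw=np.arctan2(-yd[0],yd[1]);print('yaw',yaw)
c=[ray(Pt,uv,z)[:2] for uv,z in [((298.5,265.5),.08),((391.5,249),.055),((380.5,180.5),.1),((286,196.5),.08)]]
ctr=np.mean(c,0);print(c,ctr)
Rz=np.array([[np.cos(yaw),-np.sin(yaw)],[np.sin(yaw),np.cos(yaw)]])
for n,q in list(X.items())+[('F',F),('B',B)]: print(n,(Rz.T@(q[:2]-ctr)).round(4),q[2].round(4))
for a in (.45,.5,.55,.6,.65,.7,.75,.8): 
    g=lambda d,h:(75-d*np.cos(a)+h*np.sin(a),96+d*np.sin(a)+h*np.cos(a))
    print(a,np.round(g(145,44)),np.round(g(109,44)))
E
```

```text
[0.4884 0.0361 0.2046] [-0.086962    0.01739618] [-1.45081741e-01 -1.80302925e-05]
[0.5167 0.0392 0.1798] [ 0.07998658 -0.01623388] [ 0.13587557 -0.00013764]
0.03771420779034686
yaw 0.17334691604979335
[array([0.39802694, 0.09075977]), array([ 0.44429702, -0.19593365]), array([ 0.65226331, -0.16134954]), array([0.60899144, 0.12744155])] [ 0.52589468 -0.03477047]
red [-0.0803 -0.0717] 0.065
yellow [-0.0416 -0.0311] 0.0768
green [-0.0805 -0.1114] 0.0644
blue [-0.0414 -0.0715] 0.0723
F [-0.0247  0.0763] 0.2046
B [0.0037 0.0745] 0.1798
0.45 [-36. 199.] [ -4. 183.]
0.5 [-31. 204.] [  0. 187.]
0.55 [-26. 209.] [  5. 190.]
0.6 [-20. 214.] [ 10. 194.]
0.65 [-14. 219.] [ 15. 197.]
0.7 [ -8. 223.] [ 20. 200.]
0.75 [ -1. 227.] [ 25. 202.]
0.8 [  6. 231.] [ 31. 205.]
```

The pad sits at tester y of about 75 mm, as it should, and the hood is open about 0.5–0.6 rad. I'll shut the gripper and move high over the panel for a close wrist view.

```bash
python3 -m pendant '[{"travel":[-0.04,0,0],"twist":0},{"travel":[-0.08,0,0],"twist":0},{"travel":[-0.08,-0.031,-0.0345],"twist":0.06},{"travel":[-0.08,-0.062,-0.069],"twist":0.12},{"travel":[-0.08,-0.0935,-0.1035],"twist":0.18},{"travel":[-0.08,-0.125,-0.138],"twist":0.24},{"travel":[-0.08,-0.156,-0.172],"twist":0.30},{"travel":[-0.08,-0.187,-0.2065],"twist":0.36},{"travel":[-0.08,-0.218,-0.241],"twist":0.42},{"travel":[-0.08,-0.249,-0.2755],"twist":0.48}]' -1 10
python3 - <<'E'
from h import *
s=ctrl.get_state();M=R.from_rotvec(s['tool_rot']).as_matrix();p=np.array(s['position'])
print(M.T@(np.array([.492,-.13,.30])-p),np.arctan2(M[1,2],M[0,2])-.1733)
E
```

```text
time: 1.4
position: [0.3878, 0.2259, 0.3019]
tool_rot: [-0.499, 1.514, 0.497]
ft_force: [1.4, 0.5, -0.0]
grip_width: 0.019
[ 0.00235799 -0.34819143 -0.12756214] 0.46269078428028976
```

```bash
python3 -m pendant '[{"travel":[0.002,-0.043,-0.016],"twist":0.06},{"travel":[0.002,-0.087,-0.032],"twist":0.12},{"travel":[0.002,-0.13,-0.048],"twist":0.18},{"travel":[0.002,-0.174,-0.064],"twist":0.24},{"travel":[0.002,-0.217,-0.08],"twist":0.30},{"travel":[0.002,-0.26,-0.096],"twist":0.36},{"travel":[0.002,-0.304,-0.112],"twist":0.42},{"travel":[0.002,-0.348,-0.128],"twist":0.463},{"travel":[0.002,-0.348,-0.128],"twist":0.463},{"travel":[0.002,-0.348,-0.128],"twist":0.463}]'
python3 - <<'E'
from h import *
s=ctrl.get_state();print(s['position'],s['tool_rot'],np.round(s['joint_positions'],3))
im=ctrl.get_image('wrist')[:,:,::-1].copy();cv2.imwrite('pics/w1.png',im)
import json;json.dump({k:np.array(s[k]).tolist() for k in('position','tool_rot')},open('w1.json','w'))
E
```

```text
time: 2.65
position: [0.4913, -0.1294, 0.3]
tool_rot: [-0.137, 1.568, 0.136]
ft_force: [0.2, -0.8, 0.1]
grip_width: 0.006
[ 0.49134148 -0.12940558  0.30002978] [-0.13667426  1.56796327  0.13584314] [-0.461 -0.035  0.655  1.692  0.022  1.478  0.365]
```

View pics/w1.png

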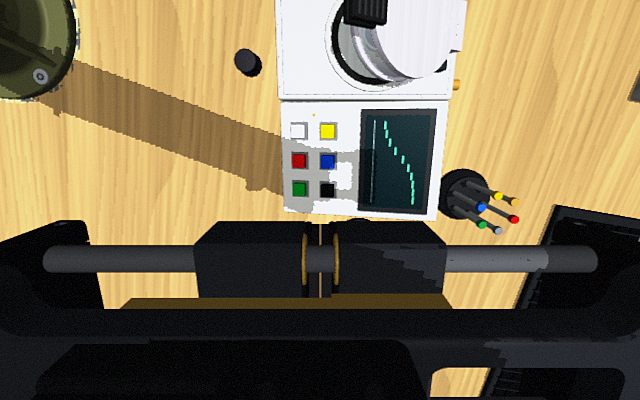

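The wrist view shows white (299,131), yellow (328,131), red (299,160), blue (328,161), green (299,189), black (328,190), and the pad at (365,10). I'll combine the three views now.

```bash
python3 - <<'E'
from h import *
import json
Pt=P('top');Ps=P('scene');Pw=P('wrist',json.load(open('w1.json')))
t=blobs(cv2.imread('pics/top0.png'),(345,222,390,255));s=blobs(cv2.imread('pics/scene0.png'),(255,170,300,195))
w=blobs(cv2.imread('pics/w1.png'),(285,118,342,202))
X={}
for k in t:
    uv=[t[k][0],s[k][0],w[k][0]];X[k]=tri([Pt,Ps,Pw],uv);
    print(k,w[k],X[k].round(4),[(proj(p,X[k])-u).round(1).tolist() for p,u in zip((Pt,Ps,Pw),uv)],'tw',tri([Pt,Pw],[uv[0],uv[2]]).round(4),'sw',tri([Ps,Pw],uv[1:]).round(4))
g=cv2.imread('pics/w1.png')[120:142,288:310].min(2);print(g)
yd=(X['red']-X['green']+X['yellow']-X['blue'])[:2];print('yaw',np.arctan2(-yd[0],yd[1]))
E
```

```text
red (array([298.43157895, 160.51052632]), [7, 36, 14, 14, 190]) [ 0.4592 -0.1192  0.0651] [[0.0, -0.0], [0.1, 0.0], [-0.3, -0.1]] tw [ 0.4592 -0.1195  0.0619] sw [ 0.4597 -0.1192  0.0656]
yellow (array([327.03314917, 130.5359116 ]), [36, 6, 13, 14, 181]) [ 0.4905 -0.0725  0.0771] [[-0.1, -0.0], [-0.1, -0.0], [-0.4, 0.1]] tw [ 0.49   -0.0715  0.1022] sw [ 0.491  -0.072   0.0776]
green (array([298.46666667, 189.32      ]), [8, 65, 13, 13, 150]) [ 0.4659 -0.1586  0.0646] [[0.2, -0.1], [0.1, -0.0], [0.1, -0.8]] tw [ 0.4659 -0.1568  0.0762] sw [ 0.4659 -0.1593  0.0644]
blue (array([327.14285714, 161.3877551 ]), [35, 37, 15, 14, 196]) [ 0.4977 -0.1124  0.0727] [[0.1, -0.1], [0.1, -0.0], [-0.6, -0.3]] tw [ 0.4971 -0.1105  0.0916] sw [ 0.4986 -0.1125  0.0736]
[[242 241 243 245 246 247 245 246 245 244 246 246 245 244 248 241 243 248
  245 244 242 242]
 [242 243 241 242 245 246 247 247 245 245 246 244 244 245 249 199 229 245
  244 243 244 243]
 [243 248 200 138 136 158 168 165 151 141 141 143 138 155 169 150 147 142
  140 176 240 245]
 [243 248 204 138 127 127 134 124 140 142 141 140 136 132 1
[... 1032 characters left out ...]
7 123
  146 116 235 246]
 [241 244 234 239 245 243 241 242 241 241 241 242 242 244 245 253 198 120
  148 116 235 247]
 [243 245 231 239 249 247 246 248 247 246 245 246 248 246 247 255 201 126
  146 119 237 248]
 [246 247 206 211 246 248 249 246 247 246 247 246 246 248 249 252 183 135
  141 118 235 248]
 [242 253 213 107 101 107  94 107 115 119 120  92 106 122 123 113 132 147
  143 114 232 248]
 [153 235 207 149 141 150 150 148 167 170 167 168 166 169 153 142 144 155
  160 137 231 246]
 [168 163 167 159 152 153 164 169 218 246 245 245 243 246 219 188 188 217
  225 221 242 243]
 [171 171 168 173 177 179 175 168 160 242 251 250 249 248 249 251 250 250
  248 246 245 242]]
yaw 0.17318397923411302
```

```bash
python3 - <<'E'
from h import *
import json
Pt=P('top');Ps=P('scene');Pw=P('wrist',json.load(open('w1.json')))
ctr=np.array([.5259,-.0348]);yaw=.1732;Rz=np.array([[np.cos(yaw),-np.sin(yaw)],[np.sin(yaw),np.cos(yaw)]])
for z,uv in((.205,(349,22)),(.186,(386,27))): print((Rz.T@(ray(Pw,uv,z)[:2]-ctr)).round(4),z)
for uv in [(320.5,234),(319,224.5)]: 
  for z in(.205,.186):print(uv,(Rz.T@(ray(Pt,uv,z)[:2]-ctr)).round(4),z)
for a in(.5,.52,.55,.58):
  for h in(44,):
    for d in (145,130,109): print(a,d,np.round([75-d*np.cos(a)+h*np.sin(a),60,96+d*np.sin(a)+h*np.cos(a)],1), proj(Pw,np.r_[ctr+Rz@(np.array([75-d*np.cos(a)+h*np.sin(a),60])/1e3),(96+d*np.sin(a)+h*np.cos(a))/1e3]).round(1),proj(Pt,np.r_[ctr+Rz@(np.array([75-d*np.cos(a)+h*np.sin(a),60])/1e3),(96+d*np.sin(a)+h*np.cos(a))/1e3]).round(1))
im=cv2.imread('pics/w1.png')[0:60,320:440];cv2.imwrite('pics/z3.png',cv2.resize(im,None,fx=6,fy=6,interpolation=cv2.INTER_CUBIC))
E
```

```text
[-0.0268  0.0578] 0.205
[0.0069 0.0596] 0.186
(320.5, 234) [-0.0254  0.0619] 0.205
(320.5, 234) [-0.025  0.062] 0.186
(319, 224.5) [0.0016 0.0612] 0.205
(319, 224.5) [0.0023 0.0612] 0.186
0.5 145 [-31.2  60.  204.1] [343.5  19.3] [321.6 235.9]
0.5 130 [-18.   60.  196.9] [358.8  22.3] [320.7 231.4]
0.5 109 [  0.4  60.  186.9] [378.7  26.2] [319.5 225.1]
0.52 145 [-29.   60.  206.2] [346.5  18.4] [321.4 235.1]
0.52 130 [-16.   60.  198.8] [361.6  21.5] [320.6 230.6]
0.52 109 [  2.3  60.  188.3] [381.2  25.6] [319.4 224.4]
0.55 145 [-25.6  60.  209.3] [351.1  17.1] [321.2 233.9]
0.55 130 [-12.8  60.  201.5] [365.9  20.4] [320.4 229.5]
0.55 109 [  5.1  60.  190.5] [385.   24.8] [319.2 223.4]
0.58 145 [-22.2  60.  212.3] [356.   15.7] [320.9 232.7]
0.58 130 [ -9.6  60.  204. ] [370.4  19.3] [320.1 228.4]
0.58 109 [  7.9  60.  192.5] [389.  24.] [319.  222.4]
```

View pics/z3.png

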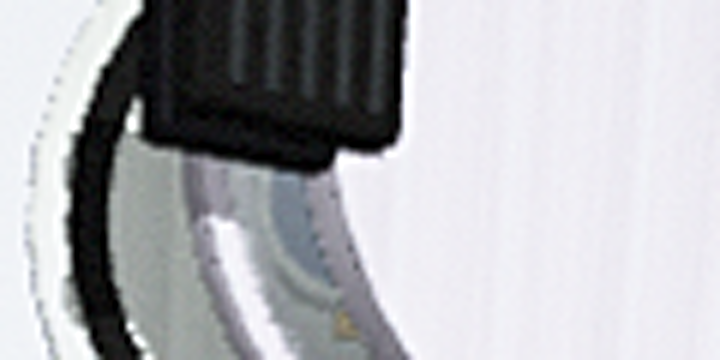

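The hood is at about 0.54 rad, and the pad point is at about (-14, 75, 200) in the tester frame. I'll move above it and then come down slowly.

```bash
python3 - <<'E'
from h import *
s=ctrl.get_state();M=R.from_rotvec(s['tool_rot']).as_matrix();p=np.array(s['position'])
ctr=np.array([.5259,-.0348]);yaw=.1732;Rz=np.array([[np.cos(yaw),-np.sin(yaw)],[np.sin(yaw),np.cos(yaw)]])
print(M.T@(np.r_[ctr+Rz@[-.006,.075],.22]-p),np.arctan2(M[1,2],M[0,2])-yaw)
E
python3 -m pendant '[{"travel":[0,0.04,0.011],"twist":0},{"travel":[0,0.08,0.022],"twist":0},{"travel":[0,0.12,0.033],"twist":0},{"travel":[0,0.163,0.044],"twist":0},{"travel":[0.04,0.163,0.044],"twist":0},{"travel":[0.06,0.163,0.044],"twist":0},{"travel":[0.07,0.163,0.044],"twist":0},{"travel":[0.075,0.163,0.044],"twist":0},{"travel":[0.075,0.163,0.044],"twist":0}]'
python3 - <<'E'
from h import *
s=ctrl.get_state();M=R.from_rotvec(s['tool_rot']).as_matrix();p=np.array(s['position'])
ctr=np.array([.5259,-.0348]);yaw=.1732;Rz=np.array([[np.cos(yaw),-np.sin(yaw)],[np.sin(yaw),np.cos(yaw)]])
print(M.T@(np.r_[ctr+Rz@[-.006,.075],.22]-p),p,s['ft_force'])
im=ctrl.get_image('scene')[:,:,::-1][120:245,240:400];cv2.imwrite('pics/s2.png',cv2.resize(im,None,fx=5,fy=4.8,interpolation=cv2.INTER_CUBIC))
E
```

```text
[0.07998417 0.16159934 0.04451323] 0.0016723409239957632
time: 3.82
position: [0.5065, 0.0395, 0.2254]
tool_rot: [-0.138, 1.567, 0.137]
ft_force: [-0.0, -0.2, 0.6]
grip_width: 0.007
[ 0.00543559 -0.0015738   0.00029979] [0.50649797 0.03954298 0.22543543] [-0.00704699 -0.22038008  0.59808019]
```

View pics/s2.png

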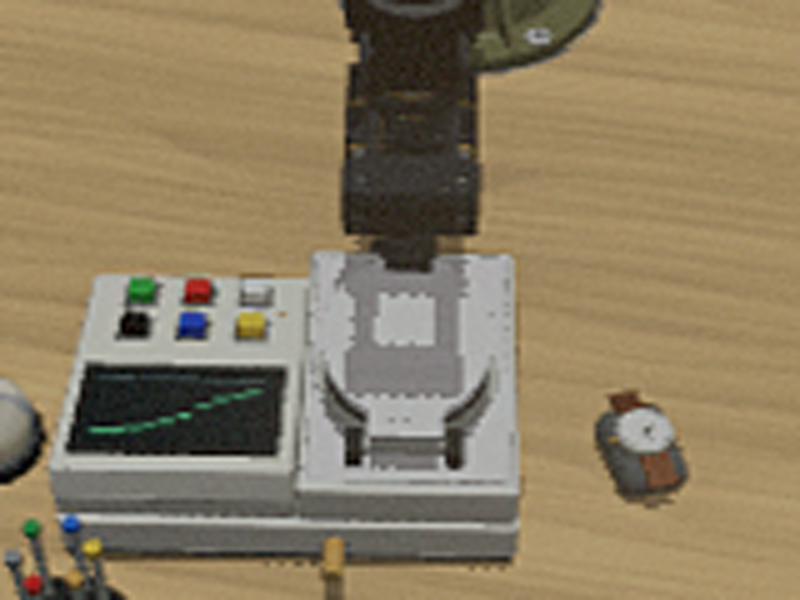

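```bash
python3 -m pendant '[{"travel":[0.004,-0.001,0],"twist":0},{"travel":[0.008,-0.0015,0],"twist":0},{"travel":[0.011,-0.0015,0],"twist":0},{"travel":[0.014,-0.0015,0],"twist":0},{"travel":[0.0165,-0.0015,0],"twist":0},{"travel":[0.0185,-0.0015,0],"twist":0},{"travel":[0.0185,-0.0015,0],"twist":0}]'
```

```text
time: 4.75
position: [0.5069, 0.038, 0.2071]
tool_rot: [-0.138, 1.567, 0.137]
ft_force: [0.4, 1.0, 0.2]
grip_width: 0.008
```

```bash
python3 -m pendant '[{"travel":[0.002,0,0],"twist":0},{"travel":[0.004,0,0],"twist":0},{"travel":[0.006,0,0],"twist":0},{"travel":[0.006,0,0],"twist":0}]'
```

```text
time: 5.25
position: [0.5067, 0.038, 0.2009]
tool_rot: [-0.138, 1.567, 0.137]
ft_force: [0.1, 0.1, -0.1]
grip_width: 0.002
```

```bash
python3 -m pendant '[{"travel":[0.0015,0,0],"twist":0},{"travel":[0.003,0,0],"twist":0},{"travel":[0.0045,0,0],"twist":0},{"travel":[0.006,0,0],"twist":0},{"travel":[0.006,0,0],"twist":0}]'
```

```text
time: 5.88
position: [0.5067, 0.038, 0.1948]
tool_rot: [-0.138, 1.567, 0.137]
ft_force: [-0.3, -0.4, 2.9]
grip_width: 0.007
```

```bash
python3 -m pendant '[{"travel":[0.003,-0.002],"twist":0}]' >/dev/null 2>&1; python3 -m pendant '[{"travel":[0.002,-0.0,-0.002],"twist":0},{"travel":[0.004,0,-0.0045],"twist":0},{"travel":[0.006,0,-0.0068],"twist":0},{"travel":[0.0083,0,-0.009],"twist":0},{"travel":[0.0105,0,-0.011],"twist":0},{"travel":[0.0129,0,-0.0132],"twist":0},{"travel":[0.0152,0,-0.0153],"twist":0},{"travel":[0.0175,0,-0.0173],"twist":0}]'
python3 - <<'E'
from h import *
im=ctrl.get_image('scene')[:,:,::-1][120:245,240:400];cv2.imwrite('pics/s3.png',cv2.resize(im,None,fx=5,fy=4.8,interpolation=cv2.INTER_CUBIC))
E
```

```text
time: 6.88
position: [0.4895, 0.0349, 0.1771]
tool_rot: [-0.138, 1.567, 0.137]
ft_force: [1.6, 1.2, 2.1]
grip_width: 0.004
```

View pics/s3.png

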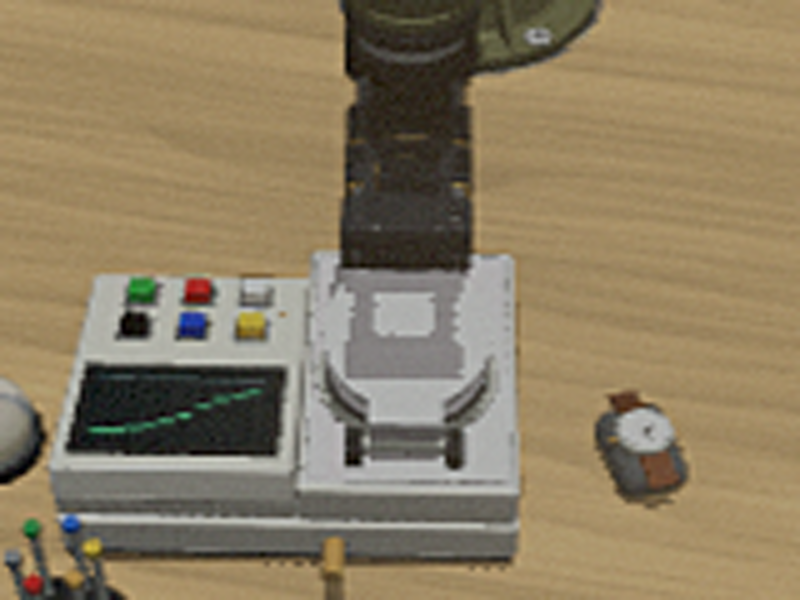

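```bash
python3 -m pendant '[{"travel":[0.003,0,-0.0025],"twist":0},{"travel":[0.0065,0,-0.005],"twist":0},{"travel":[0.010,0,-0.0075],"twist":0},{"travel":[0.0135,0,-0.010],"twist":0},{"travel":[0.017,0,-0.0122],"twist":0},{"travel":[0.0205,0,-0.014],"twist":0},{"travel":[0.024,0,-0.0158],"twist":0},{"travel":[0.0265,0,-0.017],"twist":0},{"travel":[0.029,0,-0.0182],"twist":0}]'
```

```text
time: 8.05
position: [0.471, 0.0316, 0.1477]
tool_rot: [-0.138, 1.568, 0.137]
ft_force: [0.8, 0.8, 2.0]
grip_width: 0.006
```

```bash
python3 -m pendant '[{"travel":[0.0015,0,-0.0005],"twist":0},{"travel":[0.003,0,-0.001],"twist":0},{"travel":[0.003,0,-0.001],"twist":0}]'
```

```text
time: 8.43
position: [0.4697, 0.0314, 0.1445]
tool_rot: [-0.138, 1.569, 0.137]
ft_force: [-0.1, -0.1, 1.3]
grip_width: 0.004
```

```bash
python3 -m pendant '[{"travel":[0.0015,0,-0.0005],"twist":0},{"travel":[0.003,0,-0.001],"twist":0},{"travel":[0.0045,0,-0.001],"twist":0},{"travel":[0.0045,0,-0.001],"twist":0}]'; python3 -m pendant '[{"travel":[0.001,0,0],"twist":0},{"travel":[0.002,0,0],"twist":0},{"travel":[0.002,0,0],"twist":0}]'
```

```text
time: 8.93
position: [0.4682, 0.0312, 0.1397]
tool_rot: [-0.138, 1.57, 0.137]
ft_force: [-1.6, -0.3, 1.6]
grip_width: 0.007
time: 9.3
position: [0.4683, 0.0312, 0.138]
tool_rot: [-0.138, 1.57, 0.137]
ft_force: [-2.8, -0.2, 6.3]
grip_width: 0.002
```

```bash
python3 -m pendant '[{"travel":[0.0007,0,0],"twist":0},{"travel":[0.0015,0,0],"twist":0},{"travel":[0.0015,0,0],"twist":0}]'
python3 - <<'E'
from h import *
s=ctrl.get_state();print(np.round(s['ft_force'],1))
im=ctrl.get_image('scene')[:,:,::-1][120:245,240:400];cv2.imwrite('pics/s4.png',cv2.resize(im,None,fx=5,fy=4.8,interpolation=cv2.INTER_CUBIC))
E
```

```text
time: 9.68
position: [0.4683, 0.0312, 0.137]
tool_rot: [-0.137, 1.57, 0.137]
ft_force: [-2.5, 0.4, 8.1]
grip_width: 0.007
[-2.5  0.4  8.1]
```

View pics/s4.png

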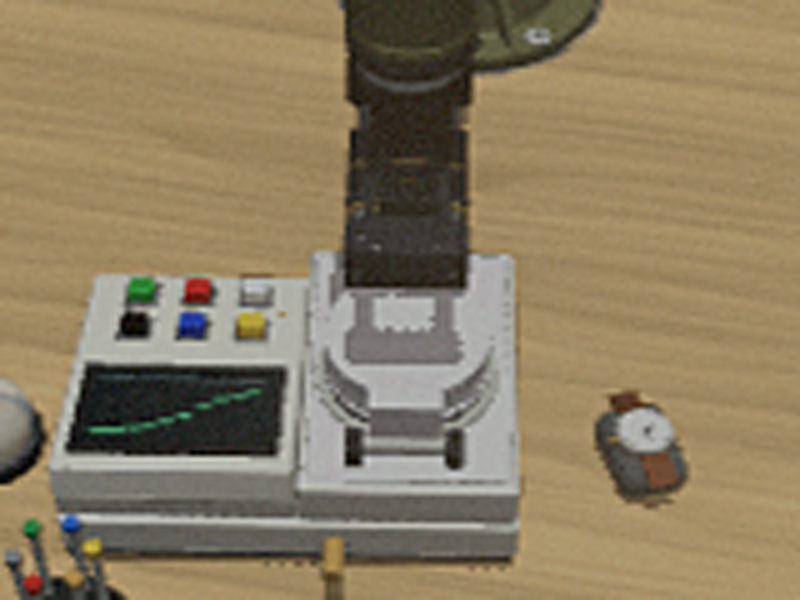

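The force rises as it would against the stop (8 N at z = 0.137, about 3 mm of pad compression), so the hood is down. I'll lift and go over the white key.

```bash
python3 - <<'E'
from h import *
s=ctrl.get_state();M=R.from_rotvec(s['tool_rot']).as_matrix();p=np.array(s['position'])
W=np.array([.4523,-.0798,.0655])
print(M.T@(W-p), np.arctan2(M[1,2],M[0,2])-.1732)
E
python3 -m pendant '[{"travel":[-0.004,0,0],"twist":0},{"travel":[-0.015,0,0],"twist":0},{"travel":[-0.035,0,0],"twist":0},{"travel":[-0.06,0,0],"twist":0},{"travel":[-0.063,-0.05,-0.012],"twist":0},{"travel":[-0.063,-0.1,-0.025],"twist":0},{"travel":[-0.063,-0.15,-0.035],"twist":0},{"travel":[-0.063,-0.18,-0.035],"twist":0},{"travel":[-0.063,-0.18,-0.035],"twist":0}]'
python3 - <<'E'
from h import *
s=ctrl.get_state();print(s['position'],s['ft_force'])
for n in('wrist','scene'):
    im=ctrl.get_image(n)[:,:,::-1].copy();cv2.imwrite(f'pics/{n}5.png',im)
import json;json.dump({k:np.array(s[k]).tolist() for k in('position','tool_rot')},open('w5.json','w'))
a=cv2.imread('pics/scene5.png')[130:240,230:380];cv2.imwrite('pics/z5.png',cv2.resize(a,None,fx=5,fy=5,interpolation=cv2.INTER_CUBIC))
E
```

```text
[ 0.0716515  -0.10651026 -0.03476154] 0.0016175753539629523
time: 10.85
position: [0.4652, -0.1549, 0.2006]
tool_rot: [-0.134, 1.57, 0.132]
ft_force: [-0.4, 0.3, -0.3]
grip_width: 0.002
[ 0.46521564 -0.15494044  0.20063135] [-0.44517544  0.32415726 -0.32376361]
```

View pics/wrist5.png

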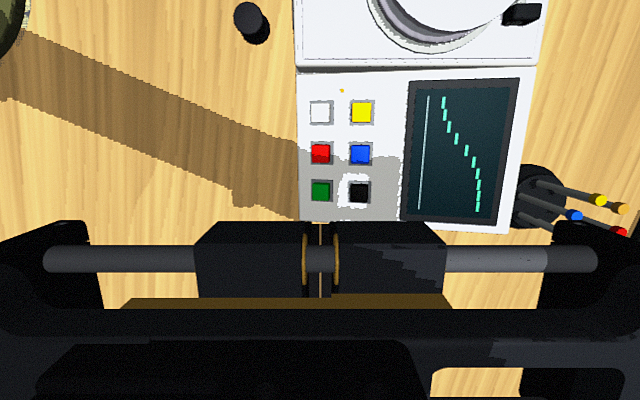

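View pics/z5.png

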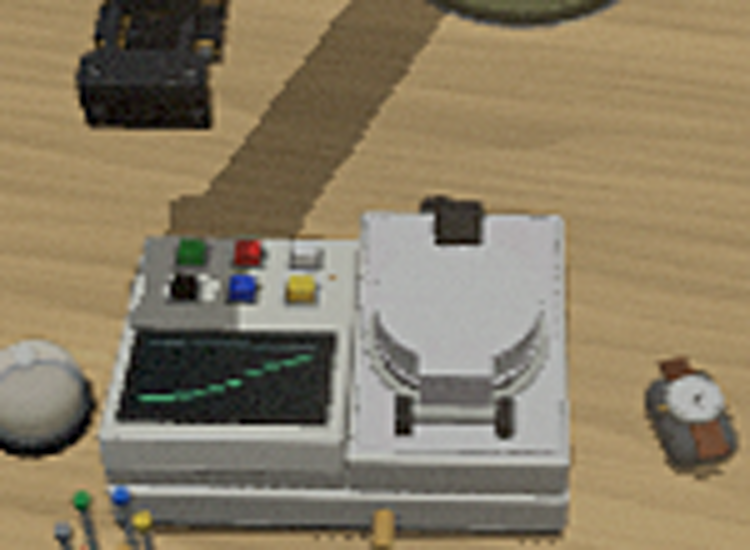

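The hood looks shut, with its pad at scene (322,174). I'll check that numerically and refine the keys with this closer view.

```bash
python3 - <<'E'
from h import *
import json
Ps=P('scene');J=json.load(open('w5.json'));Pw=P('wrist',J)
ctr=np.array([.5259,-.0348]);yaw=.1732;Rz=np.array([[np.cos(yaw),-np.sin(yaw)],[np.sin(yaw),np.cos(yaw)]])
for a in(0,.04,.1):
  print(a,[proj(Ps,np.r_[ctr+Rz@(np.array([75-d*np.cos(a)+44*np.sin(a),75])/1e3),(96+d*np.sin(a)+44*np.cos(a))/1e3]).round(1).tolist() for d in(145,109)])
g=cv2.imread('pics/scene5.png').max(2);print(g[164:184,312:332])
im=cv2.imread('pics/wrist5.png');w=blobs(im,(305,95,380,205))
m=cv2.inRange(im[100:125,308:334],(225,225,225),(255,255,255))
for k in w: 
  z=.0655 if k in('red','green') else .0735
  print(k,w[k],ray(Pw,w[k][0],z).round(4))
print('white',ray(Pw,(320.5,112),.0655).round(4))
E
```

```text
0 [[321.1, 168.1], [320.9, 176.1]]
0.04 [[321.1, 167.3], [320.9, 175.6]]
0.1 [[321.1, 166.2], [320.9, 175.0]]
[[160 163 165 160 162 161 159 162 162 161 162 158 158 160 158 158 156 155
  156 157]
 [158 161 158 160 161 159 165 168 167 166 164 165 162 162 161 165 163 160
  159 156]
 [155 154 152 152 154 151 155 156 155 161 162 161 163 161 170 167 167 169
  168 167]
 [163 159 159 162 159 158 155 155 153 154 150 150 153 154 156 156 156 158
  161 162]
 [159 162 167 170 174 176 176 177 170 169 165 165 163 157 158 153 155 155
  152 154]
 [149 152 149 104 106  68  71 107 151 177 175 176 174 176 172 170 166 166
  162 164]
 [162 155  90  45  50  47  40  51  62  78  70  73  74  84 133 166 163 164
  165 167]
 [166 153  54  39  45  47  55  53  43  56  53  51  47  41 101 161 152 153
  154 157]
 [160 146  89  98  91  48  58  64  61  61  60  60  63  55  70 125 139 139
  137 133]
 [182 181 186 194 181  37  48  60  66  63  54  65  57  45  83 161 186 183
  183 183]
 [179 181 183 181 142  38  58  61  56  59  62  63  59  48 118 192 183 181
  179 180]
 [176 180 179 177 132  39  52  53  59  58  54  61  66  
[... 409 characters left out ...]
83 185 183 180 183 183 173 179 180
  180 176]
 [180 177 179 176 177 177 179 178 179 178 180 181 179 181 182 176 175 178
  179 177]
 [178 176 179 179 178 179 177 178 180 179 178 177 175 180 179 177 178 176
  178 179]
 [178 177 178 178 179 178 181 175 176 177 179 180 176 177 176 177 178 175
  176 177]]
red (array([320.36144578, 153.21987952]), [6, 49, 19, 19, 332]) [ 0.4596 -0.1192  0.0655]
yellow (array([361.37428571, 111.95428571]), [47, 7, 20, 20, 350]) [ 0.4919 -0.0725  0.0735]
green (array([320.04270463, 191.76868327]), [7, 88, 17, 18, 281]) [ 0.4662 -0.1596  0.0655]
blue (array([359.92372881, 153.94350282]), [46, 50, 19, 19, 354]) [ 0.4987 -0.1124  0.0735]
white [ 0.4529 -0.079   0.0655]
```

The pad sits at or below the position predicted for a shut hood, and the keys agree within 1 mm. Now the white key.

```bash
cat > d.py <<'E'
from h import *
import sys
T={'white':(.4526,-.0795),'blue':(.4983,-.1124),'green':(.4661,-.159)}
s=ctrl.get_state();M=R.from_rotvec(s['tool_rot']).as_matrix();p=np.array(s['position'])
print((M.T@(np.r_[T[sys.argv[1]],float(sys.argv[2])]-p)).round(4),np.round(s['ft_force'],1))
E
python3 d.py white .083
```

```text
[0.1173 0.0732 0.0003] [-1.3  0.1 -0. ]
```

```bash
python3 -m pendant '[{"travel":[0.01,0.04,0],"twist":0},{"travel":[0.03,0.073,0],"twist":0},{"travel":[0.065,0.073,0],"twist":0},{"travel":[0.095,0.073,0],"twist":0},{"travel":[0.112,0.073,0],"twist":0},{"travel":[0.117,0.073,0],"twist":0},{"travel":[0.117,0.073,0],"twist":0}]'; python3 d.py white .068
```

```text
time: 11.82
position: [0.4524, -0.0789, 0.0835]
tool_rot: [-0.138, 1.57, 0.139]
ft_force: [0.6, 0.1, 0.3]
grip_width: 0.006
[ 0.0155 -0.0006  0.0001] [0.6 0.1 0.3]
```

```bash
python3 -m pendant '[{"travel":[0.004,0,0],"twist":0},{"travel":[0.008,0,0],"twist":0},{"travel":[0.012,0,0],"twist":0},{"travel":[0.015,0,0],"twist":0},{"travel":[0.017,0,0],"twist":0},{"travel":[0.017,0,0],"twist":0}]'
```

```text
time: 12.58
position: [0.4538, -0.0787, 0.0673]
tool_rot: [-0.138, 1.567, 0.139]
ft_force: [1.3, 1.2, 6.9]
grip_width: 0.005
```

```bash
python3 - <<'E'
from h import *
for n in('wrist','scene'):
    im=ctrl.get_image(n)[:,:,::-1].copy();cv2.imwrite(f'pics/{n}6.png',im)
s=ctrl.get_state();print(np.round(s['ft_force'],1),np.round(s['position'],4))
a=cv2.imread('pics/scene6.png')[140:230,240:360];cv2.imwrite('pics/z6.png',cv2.resize(a,None,fx=6,fy=6,interpolation=cv2.INTER_CUBIC))
E
```

```text
[0.9 1.  5.2] [ 0.4538 -0.0787  0.0674]
```

View pics/wrist6.png

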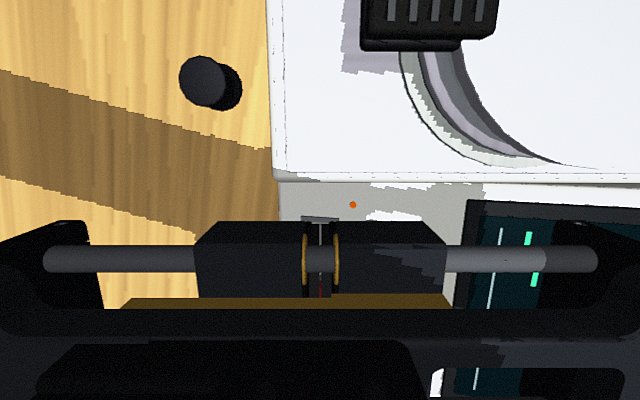

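View pics/z6.png

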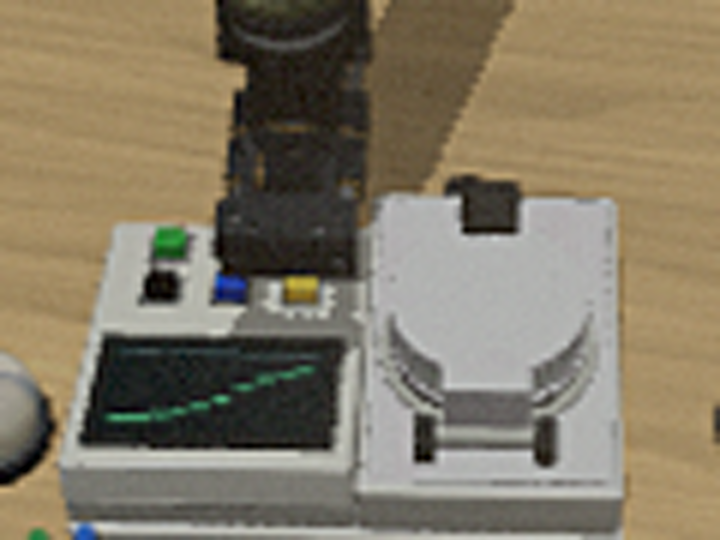

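```bash
python3 -m pendant '[{"travel":[0.0007,0,0],"twist":0},{"travel":[0.0012,0,0],"twist":0},{"travel":[0.0012,0,0],"twist":0}]'; python3 -m pendant '[{"travel":[-0.004,0,0],"twist":0},{"travel":[-0.012,0,0],"twist":0},{"travel":[-0.022,0,0],"twist":0},{"travel":[-0.03,0,0],"twist":0},{"travel":[-0.03,0,0],"twist":0}]'; python3 d.py blue .1
```

```text
time: 13.05
position: [0.454, -0.0787, 0.0666]
tool_rot: [-0.138, 1.567, 0.139]
ft_force: [-0.6, 1.0, 6.2]
grip_width: 0.005
time: 13.68
position: [0.4547, -0.0787, 0.0974]
tool_rot: [-0.138, 1.565, 0.139]
ft_force: [-0.2, -0.4, 0.1]
grip_width: 0.008
[-0.0026 -0.0408  0.0371] [-0.2 -0.4  0.1]
```

```bash
python3 -m pendant '[{"travel":[-0.004,-0.02,0.018],"twist":0},{"travel":[-0.003,-0.041,0.037],"twist":0},{"travel":[-0.003,-0.041,0.037],"twist":0},{"travel":[-0.003,-0.041,0.037],"twist":0}]'; python3 d.py blue .0755
```

```text
time: 14.18
position: [0.4974, -0.1122, 0.0999]
tool_rot: [-0.137, 1.567, 0.14]
ft_force: [0.1, -1.0, 0.1]
grip_width: 0.008
[ 0.0244 -0.0004  0.0009] [ 0.1 -1.   0.1]
```

```bash
python3 -m pendant '[{"travel":[0.006,0,0.001],"twist":0},{"travel":[0.012,0,0.001],"twist":0},{"travel":[0.017,0,0.001],"twist":0},{"travel":[0.021,0,0.001],"twist":0},{"travel":[0.0245,0,0.001],"twist":0},{"travel":[0.0245,0,0.001],"twist":0}]'
```

```text
time: 14.92
position: [0.499, -0.1116, 0.0759]
tool_rot: [-0.137, 1.566, 0.14]
ft_force: [-0.1, 1.2, 6.4]
grip_width: 0.005
```

```bash
python3 -m pendant '[{"travel":[0.0007,0,0],"twist":0},{"travel":[0.0012,0,0],"twist":0},{"travel":[0.0012,0,0],"twist":0}]'; python3 -m pendant '[{"travel":[-0.004,0,0],"twist":0},{"travel":[-0.012,0,0],"twist":0},{"travel":[-0.022,0,0],"twist":0},{"travel":[-0.025,0,0],"twist":0},{"travel":[-0.025,0,0],"twist":0}]'; python3 d.py green .1
```

```text
time: 15.3
position: [0.4992, -0.1115, 0.0752]
tool_rot: [-0.137, 1.566, 0.14]
ft_force: [-1.3, 1.2, 6.1]
grip_width: 0.004
time: 15.92
position: [0.4994, -0.1116, 0.1005]
tool_rot: [-0.137, 1.565, 0.141]
ft_force: [0.4, 0.1, -0.1]
grip_width: 0.005
[ 0.0003 -0.0408 -0.0412] [ 0.4  0.1 -0.1]
```

```bash
python3 -m pendant '[{"travel":[0,-0.02,-0.02],"twist":0},{"travel":[0,-0.041,-0.041],"twist":0},{"travel":[0,-0.041,-0.041],"twist":0},{"travel":[0,-0.041,-0.041],"twist":0}]'; python3 d.py green .067
python3 - <<'E'
from h import *
for n in('wrist','scene'):
    im=ctrl.get_image(n)[:,:,::-1].copy();cv2.imwrite(f'pics/{n}7.png',im)
E
```

```text
time: 16.42
position: [0.4666, -0.1585, 0.1002]
tool_rot: [-0.137, 1.565, 0.141]
ft_force: [0.8, -0.6, 0.2]
grip_width: 0.005
[ 0.0332 -0.0005 -0.0006] [ 0.8 -0.6  0.2]
```

View pics/wrist7.png

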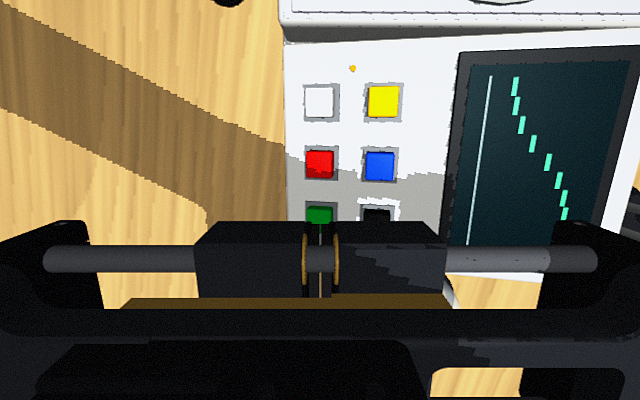

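The white (320,101) and blue (380,165) keys are back up, and the fingertips line up with green at u ≈ 320. Next I'll press green.

```bash
python3 -m pendant '[{"travel":[0.008,0,0],"twist":0},{"travel":[0.016,0,0],"twist":0},{"travel":[0.022,0,0],"twist":0},{"travel":[0.027,0,0],"twist":0},{"travel":[0.03,0,0],"twist":0},{"travel":[0.033,0,0],"twist":0},{"travel":[0.033,0,0],"twist":0}]'; python3 -m pendant '[{"travel":[0.0007,0,0],"twist":0},{"travel":[0.0012,0,0],"twist":0},{"travel":[0.0012,0,0],"twist":0}]'
```

```text
time: 17.4
position: [0.4677, -0.1579, 0.0678]
tool_rot: [-0.138, 1.563, 0.142]
ft_force: [-0.5, 1.4, 5.3]
grip_width: 0.007
time: 17.77
position: [0.4679, -0.1579, 0.0671]
tool_rot: [-0.138, 1.563, 0.142]
ft_force: [-1.0, 1.9, 5.2]
grip_width: 0.007
```

```bash
python3 -m pendant '[{"travel":[0.001,0,0],"twist":0},{"travel":[0.0017,0,0],"twist":0},{"travel":[0.0017,0,0],"twist":0}]'; python3 -m pendant '[{"travel":[-0.004,0,0],"twist":0},{"travel":[-0.012,0,0],"twist":0},{"travel":[-0.03,0,0],"twist":0},{"travel":[-0.06,0,0],"twist":0},{"travel":[-0.1,0,0],"twist":0},{"travel":[-0.13,0,0],"twist":0},{"travel":[-0.13,0,0],"twist":0},{"travel":[-0.13,0,0],"twist":0}]'
python3 - <<'E'
from h import *
for n in('wrist','scene'):
    im=ctrl.get_image(n)[:,:,::-1].copy();cv2.imwrite(f'pics/{n}8.png',im)
a=cv2.imread('pics/scene8.png')[130:250,220:380];cv2.imwrite('pics/z8.png',cv2.resize(a,None,fx=5,fy=5,interpolation=cv2.INTER_CUBIC))
E
```

```text
time: 18.15
position: [0.4681, -0.1579, 0.066]
tool_rot: [-0.137, 1.562, 0.143]
ft_force: [-2.8, 1.1, 7.6]
grip_width: 0.006
time: 19.15
position: [0.4672, -0.1582, 0.1953]
tool_rot: [-0.137, 1.563, 0.143]
ft_force: [0.6, -0.8, 0.0]
grip_width: 0.006
```

View pics/wrist8.png

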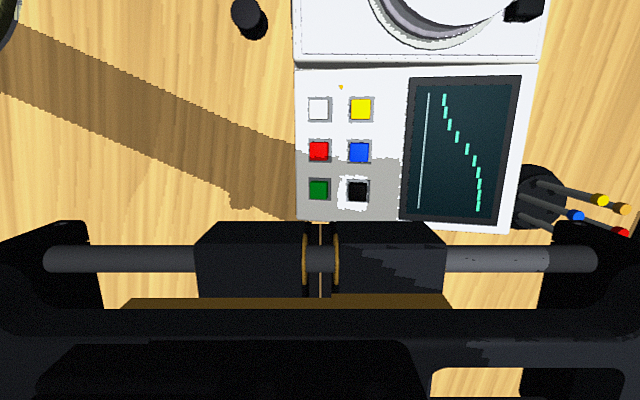

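View pics/z8.png

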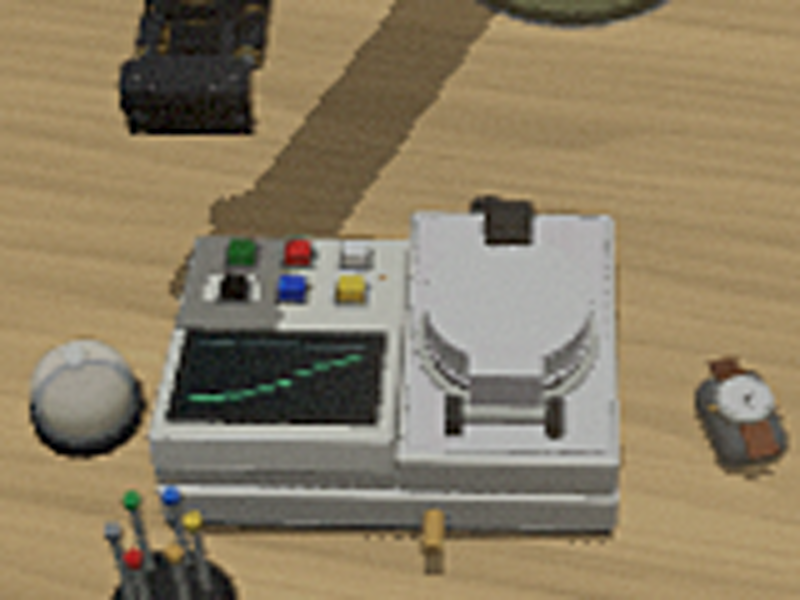

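The hood is down, all six keys are up, the loose things haven't moved, and the arm is clear. I'm handing the job in.

```bash
python3 -c "
from bench import ctrl
print(ctrl.close_job())"
```

```text
the job is handed in; nothing more can be done
None
```

The job is handed in after about 19 s. I pushed the hood down by its pad, then tapped the white, blue and green keys in that order, with the arm lifted clear after each tap. No verdict was given, so this rests on my own checks.

- **Hood:** the force rose to about 8 N with the pad about 3 mm compressed, as it would against the stop. The scene view then showed the pad where a shut hood puts it, or about 2 pixels lower.
- **Keys:** the taps peaked at about 6.9 N (white), 6.4 N (blue) and 7.6 N (green), against about 4 N to register. I inferred that each key registered from these forces, because the tester's display showed no clear change.
- **Key heights:** the white and blue keys met the fingertips a few millimetres higher than I had measured. The tilted key tops probably account for part of that.
- **Final view:** the hood was down, all six keys were up, and the loose things in view (loupe, dust cover, watch, screwdrivers) looked unmoved. The arm was well clear at a height of 0.195 m. I did not look again at the blower, cup, tray or tweezers; the arm stayed well above them.
- **Refused command:** I mistyped one move during the hood push. The clock shows no time passed for it, and I sent the correct move straight after.

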